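# Fit the tin's double lid and take the outer lid off again

## Robot

A 6-joint arm with a two-finger parallel gripper is mounted at the origin on a cart in front of the work surface, level with it; the furniture and walls round the work are solid. World frame = base frame: x ahead of the robot, y to its left, z up, the work surface at z = 0. Lengths are in m, angles in degrees, forces in N, time in s.
With the tool pointing down it reaches from about 0.35 to 0.875 m from the base axis. Payload 4.2 kg.
Tool frame: the origin (TCP) lies between the finger pads; the fingertips stand 25 mm ahead of it and the grasp point (between the pads) lies 6 mm ahead of it (r.tips_ahead is the distance from the TCP to the fingertips, in m); z points along the fingers, y is the direction in which the jaws open and shut (so a half turn about z gives the same grasp; the last joint's range is limited). The gripper opens to 87 mm and grips with 3 to 60 N. Pads are 19 mm wide; open, the fingers measure 117 mm over their backs; the gripper's body (75 mm by 190 mm) begins 51 mm behind the grasp point.
Start: joints at [-48.782, 22.042, 0.453, 0, -68.411, -14.817], TCP at [0.278, -0.56, 0.248] pointing down, gripper open.
Joint ranges: [-179.83, 179.83], [-69.29, 118.12], [-61.27, 80.66], [-181.25, 117.63], [-171.15, -9.14], [-177.46, 177.46]. Speed limits (degrees/s): [159.86, 159.86, 180, 180, 180, 180].

## Interface

Orientations are given as a 3x3 rotation matrix whose columns are the frame's x, y, z axes.
In Python, from station import r, vision, finish_job gives the robot as it stands.
- The arm moves only by the shell command python3 -m jog 'ROWS'. ROWS is a JSON object of lists of equal length, an entry for each row: "rot": the turn, a rotation vector about the world's x, y, z in degrees, a list of three; "delta_pos": the shift along the world's x, y, z in mm, a list of three; "grip": the opening in per cent of the stroke, from 0 (shut) to 100 (fully open). A call has 1 to 10 rows; each row shifts and turns the commanded pose from where the row before left it; what a row does not reach is not made up. A row lasts 1/12 s, in which the tool goes at most 41.7 mm and 7.16 degrees, less where a joint would pass 70% of its speed; a pose out of reach is approached as far as the arm can. A call with a gripper value outside its range is refused whole. The fingers move at their own pace and stop on an object; the grip force is fixed at half the most. Time passes only in rows, so rows that do not move let the fingers close. It gives the time, the measured TCP pose, the force and the opening at its end, in the units of the state.
- r.sense(): the state, without advancing time (a new reading comes with each control period).
- vision.capture(name): name is "scene" or "top" or "wrist"; returns a dict with "frame" (420x560x3 uint8, red, green, blue), "K" (3x3 intrinsics, pixels), "xyz" and "orientation" of the camera in the world. Camera axes: x right, y up, looking along -z (the intrinsics and any distortion apply to the point x, -y, -z); pixel columns grow to the right and rows downward; lengths in m; the calibration is good to about 2 mm. A picture is of the moment at which its call begins. There is no depth.
- finish_job(): hands the job in, once; it reports no verdict.
The state is a dict: "time_s": time; "joints": joint angles; "joint_velocities": joint speeds; "effort": joint torques, N m; "tcp_pos": TCP position; "ee_rot": TCP orientation; "wrist_force": force on the tool from outside, world axes, zero at the start; "moment": the same for the moment, N m; "gripper_width": opening from 0.0 (shut) to 1.0 (fully open).
Only numpy, scipy, OpenCV 4.12 (cv2) and the standard library are available. Lean on these libraries where they do the work, as an engineer would, in place of code of your own. Each camera call takes 0.05 s, during which the arm holds its last target. There are 200 camera calls.

## Task

A clamp strap stands over the tin's nested double lid: hang the strap astride the bar of the little stand and leave it there. Then carry both lids together, by the inner lid's stem, to the open tin and lower them until they are fully seated before letting go. Finally grip the outer lid by its collar and lift it alone straight up off the stem while the inner lid stays seated, and finish holding the outer lid level, a little above the top of the stem and touching nothing else; never part the lids anywhere but on the tin, and leave the tin and everything else where it stands.

Things in the scene. Friction and masses are not known exactly. Their poses are not given: they have to be found in the camera images.
- tin: Open round aluminium tin, empty of lids, loose but heavy (0.9 kg): outer diameter 80 mm, wall 3.5 mm (mouth 73 mm), 70 mm high. Origin at the centre of its underside, z up along its axis.
- inner_lid: Inner lid, loose, 0.2 kg: plug 69 mm across, 10 mm deep (chamfered); flange 78 mm across from 10 to 14 mm; central round stem 18 mm thick, its top 67 mm above the underside. Origin at the centre of the plug's underside, z along the stem. Starts on the table under the outer lid. Seated, its flange rests on the tin's rim and its origin is 60 mm above the tin's.
- outer_lid: Outer lid, loose, ~0.12 kg, lies loosely on the inner flange: disc 93 mm across, 3 thick; skirt 10 mm down (inside 88 mm); round collar 30 mm thick, top 25 mm above the origin, 22 mm hole that the inner stem passes, rising 28 mm past it. Origin: centre of the disc's underside, nested 14 mm above the inner lid's. Lifting the stem carries both lids, lifting the collar only this one.
- strap: Clamp strap, loose, ~0.15 kg: steel flat bar 24 mm wide (y) bent to an inverted U, 112 mm long in x, 104 inside, black grip tab on top (36 mm in x, 14 in y). Origin midway between its feet, z up; cross piece from z = 84 to 88 mm, tab from 88 to 122. Starts standing on the table astride the lids, centred on them.
- bar_stand: Fixed stand with a horizontal round bar 12 mm in diameter along its y, 170 mm long, on two end posts that do not rise above the bar. Origin on the table below the bar's middle; its x is level and square to the bar.
- bar_stand_mid (a point): Middle of that bar, on its axis, 150 mm above the table. The draped strap's origin hangs about 78 mm below it.
- probe_thermometer: bystander: red probe thermometer lying flat, 215 mm long
- soap_bar: bystander: pale bar of soap, 43x63x26 mm
- salve_pot: bystander: low round pot with tan lid, 65 mm across, 29 high
- pigment_jar: bystander: glass jar with a yellow lid, 67 mm across, 85 high
Mind the look-alikes: they are no part of the job. What is shaped like the strap but purple is not meant. What is shaped like the outer_lid but orange is not meant.

How it is judged:
By the outcome, as a careful person would: the job done as asked, in the order asked, and still so for the second after the job is handed in, while the arm keeps its last pose, push and grip.
It also fails if it takes over 64 s, if anything falls off the work surface, if the arm or the gripper's body presses on something with over 40 N, if the wrist force passes 120 N, or if a joint passes its speed limit or range.

## Working session

There is one attempt and no reset: what is moved stays moved. The work goes in short steps, Python scripts to look and compute and a shell command to move; the robot and the scene stay as the last step left them, time stands still between calls to the robot, and variables do not carry over. Pictures are saved under pics/ and viewed, about 8 in all and at most 12, crops included, and the job is handed in when it is done.

```bash
mkdir -p pics
python3 - <<'E'
from station import r, vision
import cv2, numpy as np, pickle
d={}
for n in ("scene","top"):
    c=vision.capture(n); d[n]=c
    cv2.imwrite(f"pics/{n}1.png",c["frame"][:,:,::-1])
    print(n,np.round(c["K"],1).tolist(),np.round(c["xyz"],3),np.round(c["orientation"],3).tolist(),[k for k in c])
pickle.dump(d,open("cap1.pkl","wb"))
print(r.sense())
E
```

```text
scene [[516.1, 0.0, 279.4], [0.0, 516.1, 212.6], [0.0, 0.0, 1.0]] [0.08  0.966 0.689] [[-0.897, 0.222, -0.382], [-0.441, -0.398, 0.804], [0.027, 0.89, 0.455]] ['frame', 'K', 'xyz', 'orientation']
top [[468.3, 0.0, 279.6], [0.0, 468.3, 209.2], [0.0, 0.0, 1.0]] [ 0.347 -0.032  1.202] [[-0.017, 0.984, -0.175], [-1.0, -0.015, 0.013], [0.01, 0.175, 0.984]] ['frame', 'K', 'xyz', 'orientation']
{'time_s': 0.1, 'joints': array([-4.87812318e+01,  2.20880802e+01,  3.90379348e-01, -2.41592259e-02,
       -6.84120162e+01, -1.48160973e+01]), 'joint_velocities': array([ 0.01120292, -0.05438507,  0.17047196,  0.09661321, -0.0080216 ,
       -0.00235487]), 'effort': array([-4.75884135e-04, -3.91689706e+01,  1.87934715e+01,  4.23186108e+00,
        1.34655353e-02, -6.29102897e-05]), 'tcp_pos': array([ 0.27772778, -0.559381  ,  0.2465727 ]), 'ee_rot': array([[-8.95760122e-01, -4.44536690e-01, -9.66868626e-04],
       [-4.44537727e-01,  8.95758518e-01,  1.69873578e-03],
       [ 1.10930428e-04,  1.95146935e-03, -9.99998090e-01]]), 'wrist_force': array([-0.24587363, -0.38325596, -0.22146708]), 'moment': array([ 0.0141623 , -0.00603645,  0.01901054]), 'gripper_width': 1.0006317251240988}
```

View pics/scene1.png

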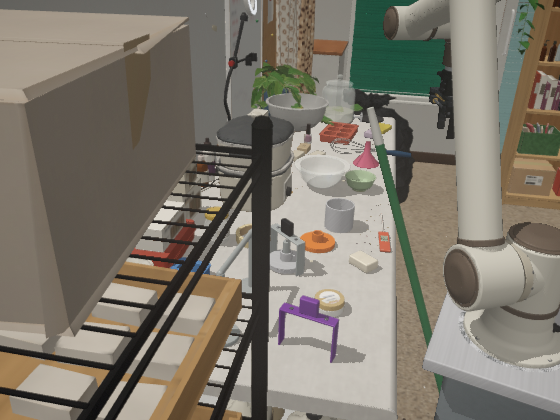

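View pics/top1.png

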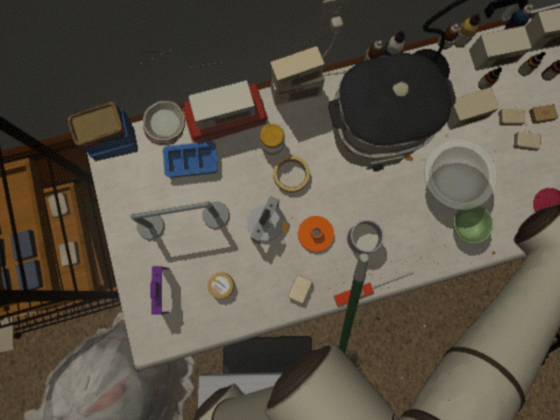

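The strap (grey, black tab) stands over the lids at top (263,222). The purple look-alike is at (160,290), and the orange lid at (316,234) is also a look-alike. The stand's bar runs from (145,214) to (215,207), and the tin is at (366,238). A green broom handle ends near (362,258). Next I'll enlarge the top view to confirm the strap and get pixels.

```bash
cat > h.py <<'E'
import numpy as np, cv2, pickle
def ray(c,u,v):
    K=np.array(c["K"]); d=np.linalg.inv(K)@[u,v,1]; d=np.array([d[0],-d[1],-d[2]])
    d=np.array(c["orientation"])@d; return np.array(c["xyz"]),d/np.linalg.norm(d)
def plane(c,u,v,z):
    o,d=ray(c,u,v); return o+d*(z-o[2])/d[2]
def tri(c1,p1,c2,p2):
    a,d=ray(c1,*p1); b,e=ray(c2,*p2)
    s=np.linalg.lstsq(np.c_[d,-e],b-a,rcond=None)[0]
    P,Q=a+d*s[0],b+e*s[1]; return (P+Q)/2,np.linalg.norm(P-Q)
def proj(c,p):
    q=np.array(c["orientation"]).T@(np.array(p)-c["xyz"]); q=np.array(c["K"])@[q[0],-q[1],-q[2]]; return q[:2]/q[2]
E
python3 - <<'E'
from h import *
d=pickle.load(open("cap1.pkl","rb"))
t=d["top"]["frame"][185:285,120:310,::-1]; s=d["scene"]["frame"][195:285,210:400,::-1]
f=lambda i:cv2.resize(i,None,fx=4,fy=4,interpolation=cv2.INTER_CUBIC)
cv2.imwrite("pics/t2.png",f(t).clip(0,255)); cv2.imwrite("pics/s2.png",f(s))
T,S=d["top"],d["scene"]
print("broom tip",tri(T,(363,255),S,(374,112)))
print("tin", plane(T,366,234,.07), plane(T,366,241,.0))
E
```

```text
broom tip (array([ 0.40367821, -0.19390033,  0.35630266]), np.float64(0.01661776541171203))
tin [ 0.48441975 -0.25576696  0.07      ] [ 0.47471004 -0.26872652  0.        ]
```

View pics/t2.png

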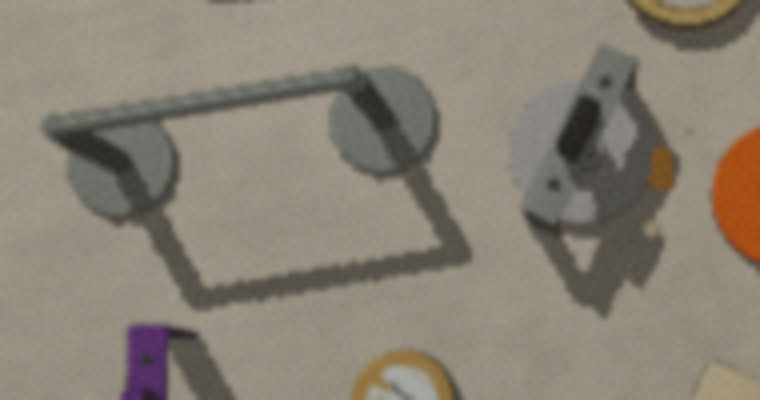

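View pics/s2.png

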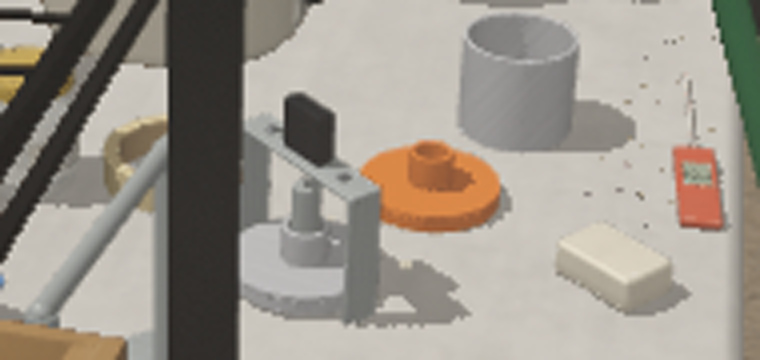

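The grey strap with black tab (top ≈(264,217), scene ≈(287,227)) straddles the lids, which matches the description. The purple one at (160,290) is the look-alike. Next are the strap and bar numbers, and a crop of the tin and broom.

Run:
```python
from h import *
d=pickle.load(open("cap1.pkl","rb")); T,S=d["top"],d["scene"]
t=T["frame"][200:350,300:420,::-1]
s=S["frame"][90:240,310:430,::-1]
f=lambda i:cv2.resize(i,None,fx=3.3,fy=3.3,interpolation=cv2.INTER_CUBIC)
cv2.imwrite("pics/t3.png",np.hstack([f(t),f(s)]))
q=lambda x,y:(120+x/4-.4,185+y/4-.4)
P=[plane(T,*q(*p),.088) for p in ((605,45),(637,60),(558,222),(528,205))]
P=np.array(P); c=P.mean(0); ax=(P[0]+P[1]-P[2]-P[3])/2
print("strap",c.round(4),"len",np.linalg.norm(ax).round(4),"ang",np.degrees(np.arctan2(ax[1],ax[0])).round(1),"w",np.linalg.norm(P[0]-P[1]).round(4))
A,B=plane(T,*q(48,126),.15),plane(T,*q(360,73),.15)
print("bar",A.round(4),B.round(4),np.linalg.norm(A-B).round(4),((A+B)/2).round(4),np.degrees(np.arctan2(*(A-B)[[1,0]])).round(1))
# tab mask
def tab(c,x0,y0,x1,y1):
    g=c["frame"][y0:y1,x0:x1].max(2); m=g<60; n,l,st,ce=cv2.connectedComponentsWithStats(m.astype('u1')); k=1+st[1:,4].argmax(); return ce[k]+[x0,y0],st[k]
a,b=tab(T,255,205,275,228),tab(S,278,215,298,240); print(a,b,tri(T,a[0],S,b[0]))
# broom: planes
def nrm(c,p,q): return np.cross(ray(c,*p)[1],ray(c,*q)[1])
n1,n2=nrm(T,(363,258),(346,345)),nrm(S,(376,115),(430,350))
D=np.cross(n1,n2);D/=np.linalg.norm(D)
X=np.linalg.lstsq(np.array([n1,n2,D]),np.array([n1@T["xyz"],n2@S["xyz"],D@[.4,-.2,.35]]),rcond=None)[0]
print("broom line",X,D)
```

```text
strap [ 0.5255 -0.0108  0.088 ] len 0.1086 ang -26.2 w 0.0215
bar [0.5238 0.291  0.15  ] [0.5518 0.1145 0.15  ] 0.1787 [0.5378 0.2028 0.15  ] 99.0
(array([264.52941176, 217.2745098 ]), array([  5,   5,  10,  16, 102], dtype=int32)) (array([286.43181818, 227.98484848]), array([  3,   5,  12,  16, 132], dtype=int32)) (array([ 0.52430866, -0.00957321,  0.10210166]), np.float64(0.000103434080283631))
broom line [ 0.38806903 -0.18769887  0.35275347] [-0.30852344 -0.08721739 -0.94720981]
```

View pics/t3.png

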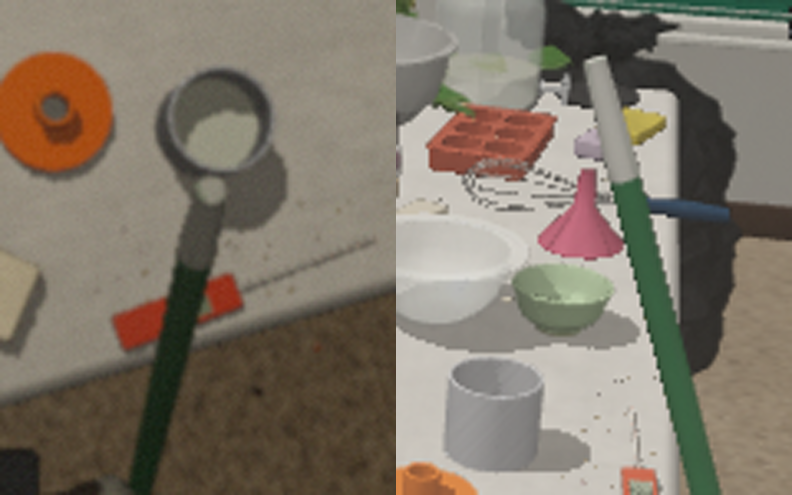

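Tin rim centre is top (366.4,236.4), scene (340,204.5). The broom's free end is top (364,258), scene (370,109). Its end is about 0.36 m high near the tin, so I'll raise the tool and go around it.

```bash
python3 - <<'E'
from h import *
d=pickle.load(open("cap1.pkl","rb")); T,S=d["top"],d["scene"]
print("tin rim",tri(T,(366.1,236.1),S,(339.7,204.2)),plane(T,366.1,236.1,.07),plane(S,339.7,204.2,.07))
print("broom end",tri(T,(364,257.5),S,(370.3,108.8)), "joint",tri(T,(359,280.3),S,(380.3,145.5)))
print("pot", plane(T,395,60,.25),plane(T,370,135,.25), tri(T,(345,105),S,(218,135)))
E
python3 -m jog '{"delta_pos":[[0,0,40],[0,0,40],[10,0,40],[35,20,0],[35,20,0],[35,20,0],[35,20,0],[35,20,0],[35,20,0],[27,20,0]],"rot":[[0,0,0],[0,0,0],[0,0,0],[0,0,-3],[0,0,-3],[0,0,-3],[0,0,-3],[0,0,-3],[0,0,-3],[0,0,-3]],"grip":[100,100,100,100,100,100,100,100,100,100]}'
python3 -c "
from station import r
s=r.sense();print(s['joints'].tolist(),s['tcp_pos'].tolist())"
```

```text
tin rim (array([ 0.47894587, -0.2557724 ,  0.07034227]), np.float64(0.0005940304408501556)) [ 0.4792719  -0.25575897  0.07      ] [ 0.47887124 -0.25649986  0.07      ]
broom end (array([ 0.40554272, -0.19240247,  0.36323577]), np.float64(0.002406291101602044)) joint (array([ 0.36976934, -0.19605377,  0.27817393]), np.float64(0.002781098106168473))
pot [ 0.84589264 -0.30276807  0.25      ] [ 0.67458512 -0.23907737  0.25      ] (array([ 0.78213576, -0.17976331,  0.22873207]), np.float64(0.06281853760430169))
time_s: 0.93
tcp_pos: [0.5272, -0.4182, 0.3663]
ee_rot: [[-0.996, -0.092, -0.001], [-0.092, 0.996, 0.001], [0.001, 0.001, -1.0]]
wrist_force: [0.5, -1.7, -0.0]
gripper_width: 0.998
[-24.696679710418373, 24.376105140697245, 20.66422259003233, -0.029058666341802403, -86.3708535427772, -59.99814228655437] [0.5271564369337359, -0.4181590926372711, 0.36629290995569613]
```

```bash
python3 -m jog '{"delta_pos":[[0,41,0],[0,41,0],[0,41,0],[0,41,0],[0,41,0],[0,41,0],[0,41,0],[0,41,0],[0,41,0],[-2,39,0]],"rot":[[0,0,-3.15],[0,0,-3.15],[0,0,-3.15],[0,0,-3.15],[0,0,-3.15],[0,0,-3.15],[0,0,-3.15],[0,0,-3.15],[0,0,-3.15],[0,0,-3.15]],"grip":[100,100,100,100,100,100,100,100,60,50]}'
python3 -m jog '{"delta_pos":[[0,0,-40],[0,0,-40],[0,0,-30],[0,0,0]],"rot":[[0,0,0],[0,0,0],[0,0,0],[0,0,0]],"grip":[50,50,50,50]}'
python3 -c "
from station import r,vision
import cv2,pickle
s=r.sense();print(s['joints'].tolist(),s['tcp_pos'].tolist())
c=vision.capture('wrist');pickle.dump(c,open('w1.pkl','wb'));cv2.imwrite('pics/w1.png',c['frame'][:,:,::-1]);print(c['xyz'],c['orientation'],c['K'])"
```

```text
time_s: 1.77
tcp_pos: [0.5224, -0.0097, 0.3672]
ee_rot: [[-0.897, 0.442, -0.001], [0.442, 0.897, 0.0], [0.001, -0.0, -1.0]]
wrist_force: [0.4, 0.4, -0.1]
gripper_width: 0.919
time_s: 2.1
tcp_pos: [0.5186, -0.0117, 0.2506]
ee_rot: [[-0.898, 0.44, -0.015], [0.44, 0.898, -0.001], [0.013, -0.008, -1.0]]
wrist_force: [-0.4, 0.5, -1.4]
gripper_width: 0.629
[16.55643780984037, 11.949684480647122, -13.431841667005218, -0.17862178094250727, -65.45385798529855, -132.59613011601127] [0.5185710294676553, -0.011714933805823169, 0.25057547804477137]
[0.45895455 0.0180351  0.38891354] [[ 0.43933407 -0.87290032 -0.21220416]
 [ 0.89828848  0.42479035  0.11238753]
 [-0.00796083 -0.23999622  0.97074118]] [[297.38914529   0.         279.12606851]
 [  0.         297.38914529 210.58902321]
 [  0.           0.           1.        ]]
```

View pics/w1.png

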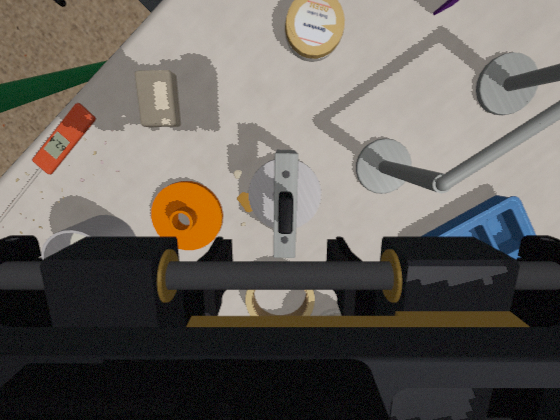

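The strap lies central between the fingers, with cross-piece corners at (275,150), (298,152), (295,256) and (273,255) and the tab at (286,213). The bar's right end is at (440,183).

Run:
```python
from h import *
W=pickle.load(open("w1.pkl","rb"))
P=np.array([plane(W,*p,.088) for p in ((275,150),(298,151.5),(296,257),(273,256))]);ax=(P[0]+P[1]-P[2]-P[3])/2
print(P.mean(0),np.linalg.norm(ax),np.degrees(np.arctan2(ax[1],ax[0])),np.linalg.norm(P[0]-P[1]))
print("bar end",plane(W,440,183,.15))
from station import r
print(r.sense()["tcp_pos"])
```

```text
[ 0.52314201 -0.00870601  0.088     ] 0.11245159606475419 153.1735387528805 0.022884694885801592
bar end [0.54732349 0.1169612  0.15      ]
[ 0.52102369 -0.01203467  0.25463016]
```

```bash
python3 -m jog '{"delta_pos":[[2,2,-35],[0,0,-35],[0,0,-30],[0,0,-16],[0,0,0],[0,0,0]],"rot":[[0,0,0],[0,0,0],[0,0,0],[0,0,0],[0,0,0],[0,0,0]],"grip":[50,50,50,50,50,50]}'
```

```text
time_s: 2.65
tcp_pos: [0.5266, -0.0099, 0.1432]
ee_rot: [[-0.898, 0.44, 0.002], [0.44, 0.898, -0.0], [-0.002, 0.001, -1.0]]
wrist_force: [-0.7, 0.2, 1.5]
gripper_width: 0.497
```

```bash
python3 -m jog '{"delta_pos":[[-2,0,-15],[0,0,-10],[0,0,0],[0,0,0],[0,0,0],[0,0,0],[0,0,0],[0,0,0],[0,0,0]],"rot":[[0,0,0],[0,0,0],[0,0,0],[0,0,0],[0,0,0],[0,0,0],[0,0,0],[0,0,0],[0,0,0]],"grip":[50,50,50,0,0,0,0,0,0]}'
```

```text
time_s: 3.4
tcp_pos: [0.5232, -0.0097, 0.1169]
ee_rot: [[-0.898, 0.44, 0.001], [0.44, 0.898, 0.0], [-0.001, 0.0, -1.0]]
wrist_force: [0.2, -0.9, 1.5]
gripper_width: 0.158
```

```bash
python3 -m jog '{"delta_pos":[[0,0,5],[0,0,12],[0,0,25],[0,0,35],[0,0,40],[0,0,40],[0,0,33],[0,0,0]],"rot":[[0,0,0],[0,0,0],[0,0,0],[0,0,0],[0,0,0],[0,0,0],[0,0,0],[0,0,0]],"grip":[0,0,0,0,0,0,0,0]}'
python3 -m jog '{"delta_pos":[[1,20,0],[2,30,0],[2,30,0],[2,30,0],[2,30,0],[2,30,0],[2,26,0],[1,16,0],[0,0,0],[0,0,0]],"rot":[[0,0,4.4],[0,0,4.4],[0,0,4.4],[0,0,4.4],[0,0,4.4],[0,0,4.4],[0,0,4.4],[0,0,4.4],[0,0,0],[0,0,0]],"grip":[0,0,0,0,0,0,0,0,0,0]}'
python3 -c "
from station import r,vision
import cv2,pickle,numpy as np
s=r.sense();print(s['joints'].tolist(),s['tcp_pos'].tolist(),s['wrist_force'])
c=vision.capture('wrist');pickle.dump(c,open('w2.pkl','wb'))
t=vision.capture('top');pickle.dump(t,open('t2.pkl','wb'))
a=c['frame'][60:360,:,::-1];b=cv2.resize(t['frame'][180:290,100:300,::-1],(560,308),interpolation=cv2.INTER_CUBIC)
cv2.imwrite('pics/w2.png',np.vstack([a[:290],b]))"
```

```text
time_s: 4.07
tcp_pos: [0.526, -0.0098, 0.3149]
ee_rot: [[-0.898, 0.439, 0.015], [0.439, 0.898, 0.001], [-0.013, 0.008, -1.0]]
wrist_force: [1.6, -0.4, -0.2]
gripper_width: 0.16
time_s: 4.9
tcp_pos: [0.5364, 0.2028, 0.3057]
ee_rot: [[-0.987, -0.159, -0.002], [-0.159, 0.987, -0.001], [0.002, -0.001, -1.0]]
wrist_force: [-0.9, 0.3, -1.1]
gripper_width: 0.162
[36.87996936979106, 15.048978009534524, -1.3287987671658175, -0.019908921324711542, -73.73814840077202, -117.74381789809672] [0.5364063668627903, 0.202793172776835, 0.3056769654006432] [-0.8848606   0.31408697 -1.05550887]
```

View pics/w2.png

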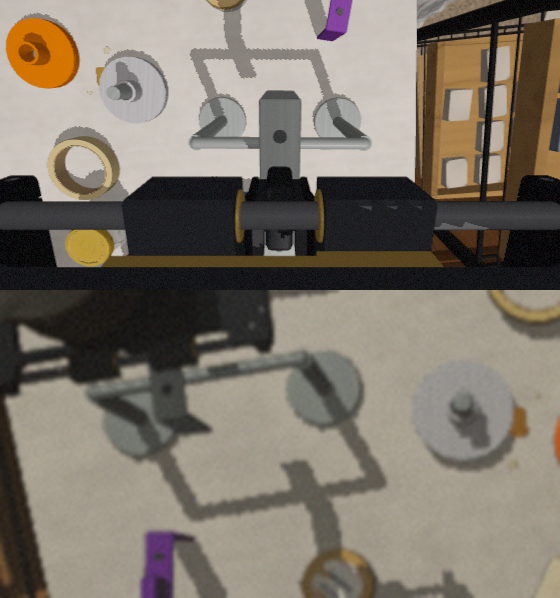

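The held strap is centred over the bar. In the wrist picture the bar's ends are at (190,202) and (370,202); row is crop+60. Below it, the lids are uncovered with the nested disc complete.

Run:
```python
from h import *
W=pickle.load(open("w2.pkl","rb"));T=pickle.load(open("t2.pkl","rb"));T0=pickle.load(open("cap1.pkl","rb"))["top"]
A,B=plane(W,190.5,203,.15),plane(W,370,203,.15)
print("bar w",A,B,(A+B)/2,np.linalg.norm(A-B),np.degrees(np.arctan2(*(B-A)[[1,0]])))
q=lambda x,y:(100+x*200/560-.3,180+(y-290)*110/308-.3)
A,B=plane(T,*q(88,392),.15),plane(T,*q(310,357),.15)
print("bar t",A,B,(A+B)/2,np.linalg.norm(A-B),np.degrees(np.arctan2(*(A-B)[[1,0]])))
print("disc t",plane(T,*q(463.5,412),.017),"w",plane(W,134,148,.017))
print("stem t",plane(T,*q(463,402),.067), "w",plane(W,115,151,.067))
a,b=pickle.load(open("cap1.pkl","rb"))["scene"],T
```

```text
bar w [0.5502246  0.11339152 0.15      ] [0.52120704 0.29268835 0.15      ] [0.53571582 0.20303993 0.15      ] 0.18162976886632123 99.19308783536661
bar t [0.52373873 0.29206056 0.15      ] [0.54998045 0.11266414 0.15      ] [0.53685959 0.20236235 0.15      ] 0.18130554806601767 98.32207966491862
disc t [ 0.52237747 -0.00951561  0.017     ] w [ 0.52060338 -0.00714221  0.017     ]
stem t [ 0.52385594 -0.01011279  0.067     ] w [ 0.52198324 -0.00704098  0.067     ]
```

```bash
python3 -m jog '{"delta_pos":[[0,0,-20],[0,0,-30],[0,0,-30],[0,0,-20],[0,0,-10],[0,0,0],[0,0,0]],"rot":[[0,0,0],[0,0,0],[0,0,0],[0,0,0],[0,0,0],[0,0,0],[0,0,0]],"grip":[0,0,0,0,0,0,0]}'
python3 -m jog '{"delta_pos":[[0,0,-2],[0,0,-2],[0,0,-1],[0,0,0],[0,0,0]],"rot":[[0,0,0],[0,0,0],[0,0,0],[0,0,0],[0,0,0]],"grip":[0,0,0,0,0]}'
```

```text
time_s: 5.58
tcp_pos: [0.5375, 0.2017, 0.1973]
ee_rot: [[-0.988, -0.157, 0.001], [-0.157, 0.988, -0.0], [-0.001, -0.0, -1.0]]
wrist_force: [0.0, -0.1, -0.5]
gripper_width: 0.16
time_s: 6.0
tcp_pos: [0.537, 0.2023, 0.192]
ee_rot: [[-0.987, -0.158, 0.001], [-0.158, 0.987, 0.0], [-0.001, 0.0, -1.0]]
wrist_force: [0.2, -0.5, -1.6]
gripper_width: 0.161
```

```bash
python3 -m jog '{"delta_pos":[[0,0,-1],[0,0,-1],[0,0,0],[0,0,0]],"rot":[[0,0,0],[0,0,0],[0,0,0],[0,0,0]],"grip":[0,0,0,0]}';python3 -m jog '{"delta_pos":[[0,0,-1],[0,0,0],[0,0,0]],"rot":[[0,0,0],[0,0,0],[0,0,0]],"grip":[0,0,0]}'
```

```text
time_s: 6.33
tcp_pos: [0.5369, 0.2022, 0.1894]
ee_rot: [[-0.987, -0.158, -0.0], [-0.158, 0.987, -0.0], [0.0, -0.0, -1.0]]
wrist_force: [-0.3, 0.2, -0.7]
gripper_width: 0.157
time_s: 6.58
tcp_pos: [0.5371, 0.2023, 0.1889]
ee_rot: [[-0.987, -0.158, 0.001], [-0.158, 0.987, 0.0], [-0.001, 0.0, -1.0]]
wrist_force: [-0.9, -0.3, -0.3]
gripper_width: 0.159
```

```bash
python3 -m jog '{"delta_pos":[[0,0,-1],[0,0,0],[0,0,0]],"rot":[[0,0,0],[0,0,0],[0,0,0]],"grip":[0,0,0]}';python3 -m jog '{"delta_pos":[[0,0,0],[0,0,0],[0,0,0],[0,0,0],[0,0,0],[0,0,0]],"rot":[[0,0,0],[0,0,0],[0,0,0],[0,0,0],[0,0,0],[0,0,0]],"grip":[18,20,24,30,40,45]}'
```

```text
time_s: 6.83
tcp_pos: [0.5371, 0.2023, 0.1888]
ee_rot: [[-0.987, -0.159, 0.001], [-0.159, 0.987, 0.0], [-0.001, 0.0, -1.0]]
wrist_force: [-2.0, -0.7, 5.9]
gripper_width: 0.158
time_s: 7.33
tcp_pos: [0.5369, 0.2022, 0.1873]
ee_rot: [[-0.987, -0.158, -0.0], [-0.158, 0.987, -0.0], [0.0, -0.0, -1.0]]
wrist_force: [-0.1, 0.2, 0.6]
gripper_width: 0.371
```

```bash
python3 -m jog '{"delta_pos":[[0,0,10],[0,0,25],[0,0,40],[0,0,40],[0,0,35],[0,0,0],[0,0,0],[0,0,0],[0,0,0]],"rot":[[0,0,0],[0,0,0],[0,0,0],[0,0,0],[0,0,0],[-4.2,5.6,0],[-4.2,5.6,0],[0,0,0],[0,0,0]],"grip":[50,50,50,50,50,50,50,50,50]}'
python3 - <<'E'
from station import r,vision
import pickle,cv2
s=r.sense();print(s['joints'].tolist(),s['tcp_pos'].tolist(),s['ee_rot'].tolist())
t=vision.capture('top');c=vision.capture('scene');pickle.dump((t,c),open('c3.pkl','wb'))
import numpy as np
f=lambda i:cv2.resize(i,None,fx=2.8,fy=2.8,interpolation=cv2.INTER_CUBIC)
a=f(t['frame'][180:280,110:310,::-1]);b=f(c['frame'][190:290,200:400,::-1]);cv2.imwrite('pics/c3.png',np.vstack([a,b]))
E
python3 -m jog '{"delta_pos":[[0,0,0],[0,0,0],[0,0,0],[0,0,0]],"rot":[[4.2,-5.6,0],[4.2,-5.6,0],[0,0,0],[0,0,0]],"grip":[50,50,50,50]}'
python3 - <<'E'
from station import r
s=r.sense();print(s['joints'].tolist(),s['tcp_pos'].tolist())
E
```

```text
time_s: 8.08
tcp_pos: [0.5376, 0.2029, 0.3361]
ee_rot: [[-0.966, -0.17, -0.195], [-0.142, 0.979, -0.146], [0.216, -0.113, -0.97]]
wrist_force: [-0.7, -0.4, 0.5]
gripper_width: 0.497
[36.82371620733338, 21.372907288772698, 10.774695526664884, -0.0034380524716902294, -93.4992393301453, -117.71520399553707] [0.5375669815610011, 0.2028903049996325, 0.33607850462386357] [[-0.9660419075445621, -0.16951016485059342, -0.19501111988804257], [-0.14232438962713273, 0.9790024760673777, -0.14593806895805966], [0.2156543553581239, -0.11322745191104452, -0.9698828502189345]]
time_s: 8.52
tcp_pos: [0.5355, 0.2008, 0.34]
ee_rot: [[-0.987, -0.158, 0.003], [-0.158, 0.987, 0.002], [-0.003, 0.001, -1.0]]
wrist_force: [1.0, -0.5, 0.5]
gripper_width: 0.499
[36.79497522149545, 13.876621067361691, 1.8925823444583316, 0.02502038836044158, -77.82044130946579, -117.70788648052843] [0.5354655953318975, 0.20080173288629816, 0.3400387822321623]
```

View pics/c3.png

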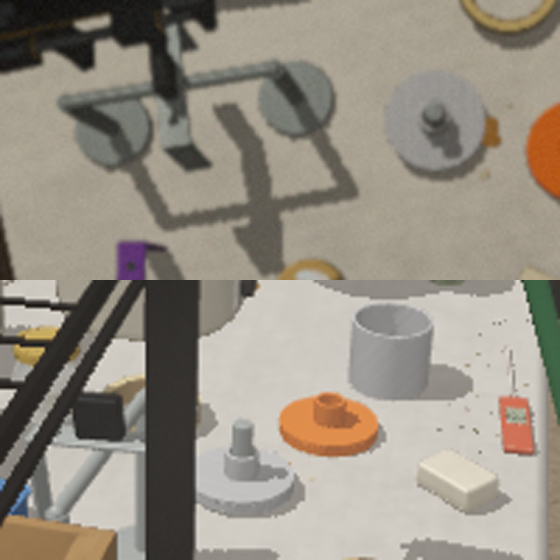

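The strap hangs level astride the bar. The stem top is at top ≈(264.6,220) and scene ≈(286.4,241.8). Now I'll fit a simple arm model to see whether the forearm clears the broom at the tin, and get the stem position.

```bash
cat > fk.py <<'E'
from h import *
from scipy.optimize import least_squares
# q1 q2 q3 q5, tcp
D=np.array([[-48.782,22.042,.453,-68.411,.278,-.56,.248],
[-24.6967,24.3761,20.6642,-86.3709,.52716,-.41816,.36629],
[36.88,15.049,-1.3288,-73.738,.53641,.20279,.30568],
[36.8237,21.3729,10.7747,-93.4992,.53757,.20289,.33608],
[36.795,13.8766,1.8926,-77.8204,.53547,.2008,.34004]])
def f(q,v):
    a,L2,L3,e,d1,t,off=v; q1,q2,q3,q5=np.radians(q[:4]); p=q2-q3
    el=np.array([a+L2*np.sin(q2),d1+L2*np.cos(q2)])
    w=el+L3*np.array([np.cos(p),-np.sin(p)])+e*np.array([np.sin(p),np.cos(p)])
    g=p-q5; T=w+t*np.array([np.cos(g),-np.sin(g)])
    c,s=np.cos(q1),np.sin(q1); R=lambda k:np.array([c*k[0]+s*off,s*k[0]-c*off,k[1]])
    return R(el),R(w),R(T)
res=least_squares(lambda v:np.concatenate([f(x,v)[2]-x[4:] for x in D]+[1e-3*(v-[0,.45,.4,0,.35,.25,.16])]),[0,.45,.4,0,.35,.25,.16])
V=res.x
def ik(P):
    s=least_squares(lambda q:np.r_[(f([q[0],q[1],q[2],q[1]-q[2]-90],V)[2]-P)*100],[10.,15.,0.]).x
    return [s[0],s[1],s[2],s[1]-s[2]-90]
E
python3 - <<'E'
from fk import *
print("V",V.round(4),"res mm",(res.fun[:15]*1000).round(1))
b=np.array([.4055,-.1924,.363])
for P in ([.479,-.256,.126],[.479,-.256,.18],[.479,-.256,.25]):
    q=ik(np.array(P));el,w,t=f(q,V); u=(w-el)/np.linalg.norm(w-el);
    s=(b-el)@u; n=el+u*s; print(P,np.round(q,1),"el",el.round(3),"w",w.round(3),"near",n.round(3),"dist",np.linalg.norm(b-n).round(3),(b-n).round(3),"frac",(s/np.linalg.norm(w-el)).round(2))
t,c=pickle.load(open("c3.pkl","rb"))
print("stem",tri(t,(264.3,219.5),c,(286.1,241.3)),plane(c,286.1,241.3,.067),plane(t,264.3,219.5,.067))
print("disc",plane(t,110+436/2.8-.3,180+121/2.8-.3,.017),plane(c,200+242/2.8-.3,190+(478-280)/2.8-.3,.017))
E
```

```text
V [1.400e-03 5.650e-01 4.203e-01 2.000e-04 1.601e-01 2.815e-01 1.598e-01] res mm [ 0.   0.1 -0.2 -0.1 -0.1 -0.1  0.1 -0.   0.2  0.  -0.   0.  -0.1  0.1
 -0. ]
[0.479, -0.256, 0.126] [-11.   21.1 -20.6 -48.3] el [ 0.171 -0.196  0.687] w [ 0.479 -0.256  0.408] near [ 0.455 -0.251  0.43 ] dist 0.102 [-0.049  0.059 -0.067] frac 0.92
[0.479, -0.256, 0.18] [-11.   17.6 -16.8 -55.6] el [ 0.138 -0.19   0.699] w [ 0.479 -0.256  0.462] near [ 0.468 -0.254  0.469] dist 0.138 [-0.062  0.061 -0.106] frac 0.97
[0.479, -0.256, 0.25] [-11.   14.  -10.9 -65.1] el [ 0.105 -0.183  0.708] w [ 0.479 -0.256  0.532] near [ 0.474 -0.255  0.534] dist 0.194 [-0.069  0.063 -0.171] frac 0.99
stem (array([ 0.52396044, -0.0084237 ,  0.06649685]), np.float64(0.0010414137037314)) [ 0.52306056 -0.00768315  0.067     ] [ 0.52438007 -0.00826221  0.067     ]
disc [ 0.5232932  -0.00998241  0.017     ] [ 0.51887462 -0.00287538  0.017     ]
```

The model fits to 0.2 mm. At the tin the forearm axis passes about 100 mm from the broom end, so it clears; I'll carry high and outside it. Now over the lids, with the wrist camera turned to the far side.

```bash
python3 -m jog '{"delta_pos":[[-1,-20,0],[-1,-20,0],[-1,-20,0],[-1,-20,0],[-1,-20,0],[-1,-20,0],[-1,-20,0],[-1,-20,0],[-1,-20,0],[-1,-15,0]],"rot":[[0,0,6.9],[0,0,6.9],[0,0,6.9],[0,0,6.9],[0,0,6.9],[0,0,6.9],[0,0,6.9],[0,0,6.9],[0,0,6.9],[0,0,6.9]],"grip":[50,50,50,50,50,50,50,50,50,50]}'
python3 -m jog '{"delta_pos":[[-1,-15,0],[0,0,0],[0,0,0],[0,0,0],[0,0,0],[0,0,0],[0,0,-30],[0,0,-30],[0,0,-30],[0,0,0]],"rot":[[0,0,6.9],[0,0,6.9],[0,0,6.9],[0,0,6.9],[0,0,6.9],[0,0,6.9],[0,0,6.9],[0,0,6.9],[0,0,6.9],[0,0,6.9]],"grip":[50,50,50,50,50,50,50,50,50,50]}'
python3 -m jog '{"delta_pos":[[0,0,0],[0,0,0],[0,0,0]],"rot":[[0,0,6.5],[0,0,6.5],[0,0,0]],"grip":[50,50,50]}'
python3 - <<'E'
from station import r,vision
import pickle,cv2
c=vision.capture('wrist');pickle.dump(c,open('w4.pkl','wb'));cv2.imwrite('pics/w4.png',c['frame'][:,:,::-1])
print(r.sense()['joints'].round(2),r.sense()['tcp_pos'])
E
```

```text
time_s: 9.35
tcp_pos: [0.5269, 0.0059, 0.3381]
ee_rot: [[-0.201, -0.98, 0.0], [-0.98, 0.201, -0.0], [0.0, -0.0, -1.0]]
wrist_force: [-0.1, 0.1, -0.0]
gripper_width: 0.499
time_s: 10.18
tcp_pos: [0.5225, -0.0081, 0.2416]
ee_rot: [[0.842, -0.539, -0.012], [-0.539, -0.842, -0.001], [-0.01, 0.008, -1.0]]
wrist_force: [-1.4, -0.1, -1.4]
gripper_width: 0.503
time_s: 10.43
tcp_pos: [0.5263, -0.0077, 0.2477]
ee_rot: [[0.941, -0.338, -0.0], [-0.338, -0.941, -0.0], [-0.0, 0.0, -1.0]]
wrist_force: [-0.4, 0.2, -0.5]
gripper_width: 0.498
[ 1.684e+01  1.241e+01 -1.331e+01  1.000e-02 -6.428e+01  5.313e+01] [ 0.52626798 -0.00771682  0.24783102]
```

View pics/w4.png

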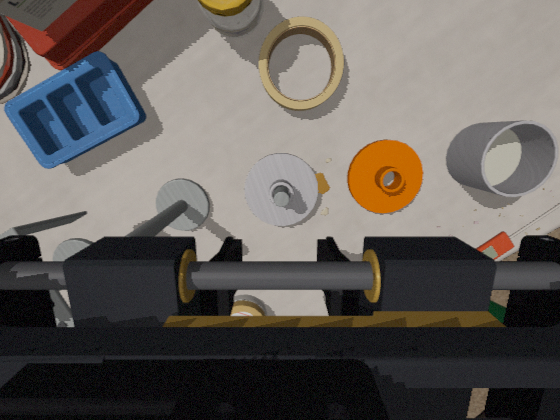

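The stem top is at (282,199) and the grey disc's centre at (282.5,189.5). The tin's mouth is centred at about (518,158), partly occluded towards the arm.

Run:
```python
from h import *
W=pickle.load(open("w4.pkl","rb"))
print("stem",plane(W,282,199,.067),"disc",plane(W,282.5,189.5,.017),"d",np.linalg.norm(plane(W,244,189,.017)-plane(W,321,189,.017)))
print("tin",plane(W,518,158.5,.07),np.linalg.norm(plane(W,480,158,.07)-plane(W,556,158,.07)))
g=W["frame"][110:210,440:560,::-1]; cv2.imwrite("pics/tin.png",cv2.resize(g,None,fx=4,fy=4))
```

```text
stem [ 0.52404749 -0.01113486  0.067     ] disc [ 0.52482993 -0.01260553  0.017     ] d 0.09670002881903812
tin [ 0.48207138 -0.25869669  0.07      ] 0.07965216131446383
```

```bash
python3 -m jog '{"delta_pos":[[-2.5,-1.3,-35],[0,0,-40],[0,0,-40],[0,0,-25],[0,0,0],[0,0,0]],"rot":[[0,0,0],[0,0,0],[0,0,0],[0,0,0],[0,0,0],[0,0,0]],"grip":[50,50,50,50,50,50]}'
```

```text
time_s: 10.98
tcp_pos: [0.5235, -0.0092, 0.1072]
ee_rot: [[0.94, -0.342, -0.002], [-0.342, -0.94, -0.001], [-0.002, 0.002, -1.0]]
wrist_force: [0.4, -0.6, 0.5]
gripper_width: 0.498
```

```bash
python3 -m jog '{"delta_pos":[[0,0,-20],[0,0,-12],[0,0,-7],[0,0,0],[0,0,0],[0,0,0],[0,0,0],[0,0,0],[0,0,0],[0,0,0]],"rot":[[0,0,0],[0,0,0],[0,0,0],[0,0,0],[0,0,0],[0,0,0],[0,0,0],[0,0,0],[0,0,0],[0,0,0]],"grip":[50,50,50,50,35,25,0,0,0,0]}'
```

```text
time_s: 11.82
tcp_pos: [0.5237, -0.0091, 0.0691]
ee_rot: [[0.94, -0.34, 0.001], [-0.34, -0.94, -0.0], [0.001, -0.0, -1.0]]
wrist_force: [-0.5, -0.1, 2.4]
gripper_width: 0.195
```

```bash
python3 -m jog '{"delta_pos":[[0,0,0],[0,0,2],[0,0,6],[0,0,12],[0,0,20],[0,0,25],[0,0,15],[0,0,0],[0,0,0],[0,0,0]],"rot":[[0,0,0],[0,0,0],[0,0,0],[0,0,0],[0,0,0],[0,0,0],[0,0,0],[0,0,0],[0,0,0],[0,0,0]],"grip":[0,0,0,0,0,0,0,0,0,0]}'
python3 - <<'E'
from station import r,vision
import pickle,cv2,numpy as np
c=vision.capture('scene');w=vision.capture('wrist');pickle.dump((c,w),open('c5.pkl','wb'))
print(r.sense()['tcp_pos'],r.sense()['wrist_force'],r.sense()['moment'])
a=cv2.resize(c['frame'][160:270,230:400,::-1],None,fx=3.29,fy=3.29,interpolation=cv2.INTER_CUBIC)[:340]
cv2.imwrite('pics/c5.png',np.vstack([a[:,:559],w['frame'][40:280,:559,::-1]]))
E
```

```text
time_s: 12.65
tcp_pos: [0.5221, -0.0092, 0.1471]
ee_rot: [[0.94, -0.341, -0.003], [-0.341, -0.94, -0.0], [-0.003, 0.001, -1.0]]
wrist_force: [-0.6, 0.1, -3.3]
gripper_width: 0.194
[ 0.52223592 -0.00930187  0.14686597] [ 0.49073734 -0.22865634 -4.10798083] [-0.09089725  0.12091508  0.02395489]
```

View pics/c5.png

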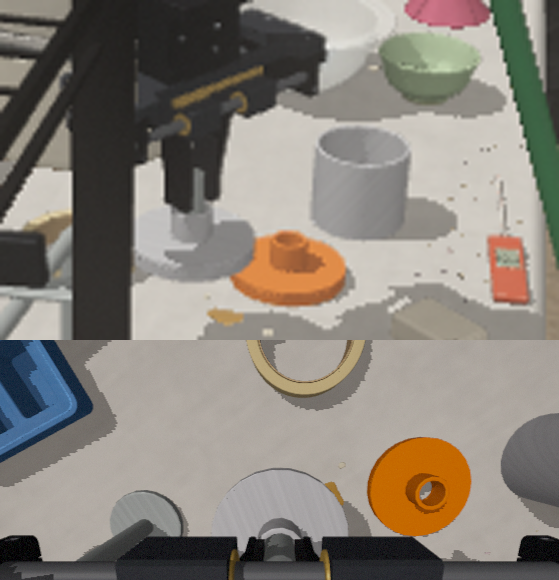

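Both lids are lifted together: 3.3 N, disc level, orange look-alike untouched. Before carrying, I'll take a sharper look at the tin rim in the three existing views.

Run:
```python
from h import *
d=pickle.load(open("cap1.pkl","rb"));T,S=d["top"],d["scene"]
S=pickle.load(open("c5.pkl","rb"))[0]; W=pickle.load(open("w4.pkl","rb")); pickle.dump(S,open("s5.pkl","wb"))
def crop(c,x0,y0,w,h,k):
    g=cv2.resize(np.ascontiguousarray(c["frame"][y0:y0+h,x0:x0+w,::-1]),None,fx=k,fy=k,interpolation=cv2.INTER_CUBIC)
    g=cv2.convertScaleAbs(g,alpha=1.6 if c is T else 1.0)
    for x in range(0,w,5): cv2.line(g,(x*k,0),(x*k,4 if (x0+x)%10 else 9),(0,0,255),1)
    for y in range(0,h,5): cv2.line(g,(0,y*k),(4 if (y0+y)%10 else 9,y*k),(0,0,255),1)
    return g
a=crop(T,340,212,50,50,8);b=crop(S,315,190,50,50,8)
print(np.hstack([a,b]).shape)
c=crop(W,440,110,120,100,4)
c=cv2.copyMakeBorder(c[:200*2-200+180],0,0,0,320,cv2.BORDER_CONSTANT) if 0 else c
cv2.imwrite("pics/r1.png",np.hstack([a,b]))
```

```text
(400, 800, 3)
```

View pics/r1.png

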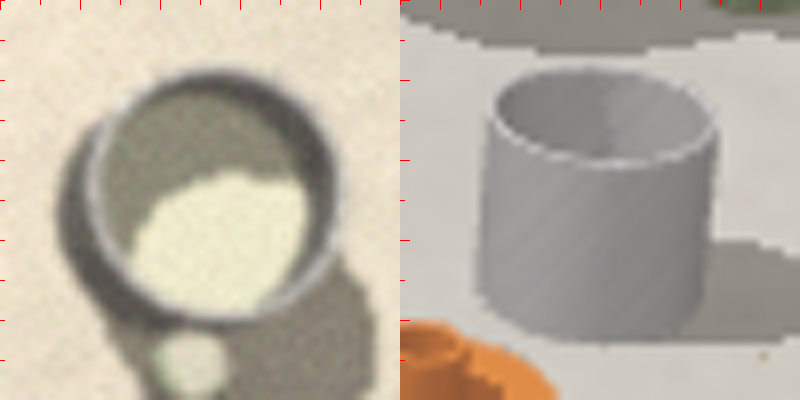

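The rim's outer ellipse is centred at top (365.9,236.0) and scene (340.0,204.1), same as before. The tin axis is therefore about (0.479,-0.256). I'll carry up and round the far side of the broom.

```bash
python3 -m jog '{"delta_pos":[[0,0,15],[0,0,30],[0,0,35],[0,0,35],[0,0,25],[0,0,10],[1,-10,0],[1,-20,0],[1,-25,0],[1,-25,0]],"rot":[[0,0,0],[0,0,0],[0,0,0],[0,0,0],[0,0,0],[0,0,0],[0,0,0],[0,0,0],[0,0,0],[0,0,0]],"grip":[0,0,0,0,0,0,0,0,0,0]}'
python3 -m jog '{"delta_pos":[[1,-25,0],[1,-25,0],[1,-25,0],[0,-25,0],[-5,-20,0],[-13,-20,0],[-15,-15,0],[-12,-10,0],[-5,-2,0],[0,0,0]],"rot":[[0,0,-2],[0,0,-3],[0,0,-3],[0,0,-3],[0,0,-3],[0,0,-3],[0,0,-3],[0,0,-1],[0,0,0],[0,0,0]],"grip":[0,0,0,0,0,0,0,0,0,0]}'
python3 -m jog '{"delta_pos":[[0,0,0],[0,0,0]],"rot":[[0,0,0],[0,0,0]],"grip":[0,0]}'
```

```text
time_s: 13.58
tcp_pos: [0.5261, -0.0899, 0.2952]
ee_rot: [[0.941, -0.34, -0.006], [-0.34, -0.941, 0.0], [-0.006, 0.002, -1.0]]
wrist_force: [0.1, 0.1, -2.9]
gripper_width: 0.199
time_s: 14.42
tcp_pos: [0.4787, -0.2565, 0.2969]
ee_rot: [[0.755, -0.655, -0.003], [-0.655, -0.755, 0.001], [-0.003, 0.001, -1.0]]
wrist_force: [-0.4, -0.0, -3.3]
gripper_width: 0.199
time_s: 14.58
tcp_pos: [0.4809, -0.2555, 0.2981]
ee_rot: [[0.757, -0.654, -0.0], [-0.654, -0.757, 0.0], [-0.0, -0.0, -1.0]]
wrist_force: [-0.1, 0.3, -2.1]
gripper_width: 0.194
```

```bash
python3 -m jog '{"delta_pos":[[-1.5,-0.7,-20],[0,0,-30],[0,0,-30],[0,0,-30],[0,0,-20],[0,0,-10],[0,0,-4],[0,0,0],[0,0,0],[0,0,0]],"rot":[[0,0,0],[0,0,0],[0,0,0],[0,0,0],[0,0,0],[0,0,0],[0,0,0],[0,0,0],[0,0,0],[0,0,0]],"grip":[0,0,0,0,0,0,0,0,0,0]}'
python3 - <<'E'
from station import r,vision
from h import *
c=vision.capture('scene');pickle.dump(c,open('c6.pkl','wb'))
s=r.sense();p=s['tcp_pos'];print(p,s['wrist_force'])
x,y=p[:2];z=p[2]-.069
cv2.imwrite("pics/c6.png",cv2.resize(c["frame"][165:250,290:390,::-1],None,fx=7,fy=7,interpolation=cv2.INTER_CUBIC))
# numeric: horizontal edges of skirt (r=.0465) and of tin (r=.04): grey profile per row
g=cv2.cvtColor(c["frame"],cv2.COLOR_RGB2GRAY).astype(float)
for v in (196,200,204,210,214,218,222,226): print(v,g[v,305:375].astype(int).tolist())
print([proj(c,[x,y,zz]).round(1).tolist() for zz in (0,.07,z+.014)])
E
```

```text
time_s: 15.42
tcp_pos: [0.4802, -0.257, 0.1563]
ee_rot: [[0.756, -0.654, 0.004], [-0.654, -0.756, -0.001], [0.003, -0.001, -1.0]]
wrist_force: [0.3, -0.4, -3.2]
gripper_width: 0.195
[ 0.48000283 -0.25698973  0.15616379] [-0.69998314 -0.13434872 -1.93241733]
196 [198, 199, 199, 198, 199, 199, 199, 200, 199, 200, 200, 199, 199, 200, 200, 200, 200, 199, 185, 149, 149, 157, 192, 192, 193, 192, 192, 192, 191, 191, 183, 133, 132, 132, 130, 130, 131, 131, 130, 130, 131, 131, 131, 130, 130, 130, 131, 130, 131, 131, 132, 131, 140, 199, 201, 202, 202, 203, 203, 203, 203, 202, 201, 197, 200, 196, 197, 197, 197, 196]
200 [199, 198, 199, 199, 199, 200, 200, 202, 202, 202, 202, 200, 201, 201, 201, 201, 201, 201, 200, 198, 194, 173, 153, 154, 153, 153, 151, 125, 147, 172, 158, 145, 159, 172, 167, 173, 138, 137, 135, 136, 137, 138, 136, 137, 135, 130, 133, 125, 125, 125, 121, 125, 178, 197, 198, 198, 199, 199, 200, 200, 200, 200, 200, 199, 199, 200, 199, 199, 199, 199]
204 [198, 199, 199, 199, 199, 199, 199, 200, 199, 199, 198, 198, 198, 198, 197, 197, 198, 199, 199, 198, 188, 191, 144, 121, 126, 12
[... 1346 characters left out ...]
, 200, 200, 201, 201, 202, 201, 200, 199, 174, 152, 153, 155, 155, 157, 156, 155, 154, 153, 150, 150, 150, 146, 143, 142, 138, 134, 136, 134, 134, 134, 133, 131, 129, 128, 127, 123, 121, 133, 141, 141, 142, 140, 141, 141, 142, 141, 141, 141, 141, 140, 140, 140, 140, 140, 141, 141, 141, 149, 149]
226 [201, 201, 201, 202, 201, 201, 201, 201, 203, 204, 203, 202, 202, 202, 201, 201, 202, 203, 200, 174, 153, 154, 155, 155, 155, 155, 155, 155, 152, 150, 149, 146, 145, 142, 139, 137, 137, 135, 135, 133, 133, 133, 133, 130, 127, 124, 120, 117, 139, 140, 139, 138, 140, 139, 139, 139, 139, 139, 139, 139, 139, 139, 139, 140, 139, 140, 139, 141, 140, 141]
[[337.4, 226.4], [339.4, 204.0], [340.3, 193.8]]
```

The lid and tin edges in the scene rows agree to within 1 mm sideways. I'll make a small correction and then lower by feel.

```bash
python3 -m jog '{"delta_pos":[[-1,0.3,-5],[0,0,-5],[0,0,-4],[0,0,-1],[0,0,0],[0,0,0]],"rot":[[0,0,0],[0,0,0],[0,0,0],[0,0,0],[0,0,0],[0,0,0]],"grip":[0,0,0,0,0,0]}'
python3 -m jog '{"delta_pos":[[0,0,-2],[0,0,-2],[0,0,0]],"rot":[[0,0,0],[0,0,0],[0,0,0]],"grip":[0,0,0]}'
```

```text
time_s: 15.97
tcp_pos: [0.478, -0.2566, 0.1394]
ee_rot: [[0.756, -0.655, -0.0], [-0.655, -0.756, -0.0], [-0.0, 0.0, -1.0]]
wrist_force: [-0.6, 0.1, -2.7]
gripper_width: 0.201
time_s: 16.22
tcp_pos: [0.4782, -0.2567, 0.1356]
ee_rot: [[0.756, -0.655, 0.001], [-0.655, -0.756, -0.0], [0.001, -0.0, -1.0]]
wrist_force: [0.6, -0.9, -2.4]
gripper_width: 0.195
```

```bash
python3 -m jog '{"delta_pos":[[0.5,0,-2],[0,0,-2],[0,0,0],[0,0,0]],"rot":[[0,0,0],[0,0,0],[0,0,0],[0,0,0]],"grip":[0,0,0,0]}'
python3 -m jog '{"delta_pos":[[0,0,-1],[0,0,-1],[0,0,0],[0,0,0]],"rot":[[0,0,0],[0,0,0],[0,0,0],[0,0,0]],"grip":[0,0,0,0]}'
python3 -m jog '{"delta_pos":[[0,0,-1],[0,0,0],[0,0,0]],"rot":[[0,0,0],[0,0,0],[0,0,0]],"grip":[0,0,0]}'
```

```text
time_s: 16.55
tcp_pos: [0.4788, -0.2567, 0.1315]
ee_rot: [[0.756, -0.655, 0.001], [-0.655, -0.756, -0.0], [0.001, -0.0, -1.0]]
wrist_force: [0.8, -1.7, -2.1]
gripper_width: 0.195
time_s: 16.88
tcp_pos: [0.4787, -0.2567, 0.1296]
ee_rot: [[0.756, -0.655, 0.001], [-0.655, -0.756, -0.0], [0.001, -0.0, -1.0]]
wrist_force: [1.4, -2.5, -2.5]
gripper_width: 0.191
time_s: 17.13
tcp_pos: [0.479, -0.2569, 0.1292]
ee_rot: [[0.756, -0.654, 0.001], [-0.654, -0.756, -0.001], [0.002, -0.0, -1.0]]
wrist_force: [1.1, -3.9, 1.1]
gripper_width: 0.199
```

```bash
python3 -m jog '{"delta_pos":[[0.2,-0.8,0],[0,0,0],[0,0,0]],"rot":[[0,0,0],[0,0,0],[0,0,0]],"grip":[0,0,0]}'
python3 -m jog '{"delta_pos":[[0,0,-1],[0,0,0],[0,0,0]],"rot":[[0,0,0],[0,0,0],[0,0,0]],"grip":[0,0,0]}'
```

```text
time_s: 17.38
tcp_pos: [0.479, -0.2571, 0.1291]
ee_rot: [[0.756, -0.655, 0.001], [-0.655, -0.756, -0.0], [0.001, -0.001, -1.0]]
wrist_force: [1.2, -0.2, 4.0]
gripper_width: 0.198
time_s: 17.63
tcp_pos: [0.4791, -0.2572, 0.1291]
ee_rot: [[0.756, -0.654, 0.001], [-0.654, -0.756, -0.001], [0.001, -0.0, -1.0]]
wrist_force: [-1.3, 0.7, 10.7]
gripper_width: 0.2
```

Seated: the TCP stopped at 0.1291 m, which is lid origin +60 mm as expected, with 11 N pushing back. Release, drop to the collar and grip it.

```bash
python3 -m jog '{"delta_pos":[[0,0,1],[0,0,0],[0,0,0],[0,0,0],[0,0,0],[0,0,0],[0,0,0],[0,0,0],[0,0,0]],"rot":[[0,0,0],[0,0,0],[0,0,0],[0,0,0],[0,0,0],[0,0,0],[0,0,0],[0,0,0],[0,0,0]],"grip":[0,22,24,28,35,45,55,60,60]}'
python3 - <<'E'
from station import r,vision
from h import *
s=r.sense();p=s['tcp_pos'];print(p,s['wrist_force'])
c=vision.capture('scene');pickle.dump(c,open('c7.pkl','wb'))
cv2.imwrite("pics/c7.png",cv2.resize(c["frame"][150:240,280:400,::-1],None,fx=6.5,fy=6.5,interpolation=cv2.INTER_CUBIC))
E
```

```text
time_s: 18.38
tcp_pos: [0.4785, -0.2573, 0.1284]
ee_rot: [[0.756, -0.655, -0.0], [-0.655, -0.756, 0.0], [-0.0, 0.0, -1.0]]
wrist_force: [-0.5, -0.6, 0.4]
gripper_width: 0.546
[ 0.47851347 -0.25725064  0.12841591] [-0.54982297 -0.58959491  0.43474748]
```

View pics/c7.png

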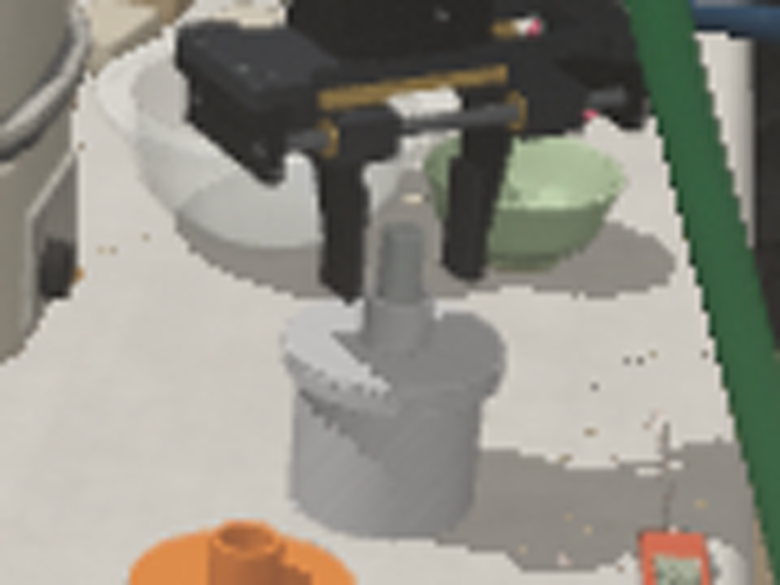

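Both lids sit level on the tin, the stem is centred between the open fingers, and the broom is clear. Next, down to the collar.

```bash
python3 -m jog '{"delta_pos":[[0.4,0,-10],[0,0,-9],[0,0,-5],[0,0,0],[0,0,0],[0,0,0]],"rot":[[0,0,0],[0,0,0],[0,0,0],[0,0,0],[0,0,0],[0,0,0]],"grip":[60,60,60,60,60,60]}'
python3 -m jog '{"delta_pos":[[0,0,0],[0,0,0],[0,0,0],[0,0,0],[0,0,0],[0,0,0],[0,0,0]],"rot":[[0,0,0],[0,0,0],[0,0,0],[0,0,0],[0,0,0],[0,0,0],[0,0,0]],"grip":[48,42,38,30,20,10,10]}'
```

```text
time_s: 18.93
tcp_pos: [0.4789, -0.2573, 0.1042]
ee_rot: [[0.756, -0.655, -0.001], [-0.655, -0.756, 0.0], [-0.001, 0.0, -1.0]]
wrist_force: [0.3, -0.4, 0.3]
gripper_width: 0.597
time_s: 19.52
tcp_pos: [0.4791, -0.2573, 0.1046]
ee_rot: [[0.756, -0.655, 0.0], [-0.655, -0.756, -0.0], [0.0, -0.0, -1.0]]
wrist_force: [-1.2, 0.3, 0.3]
gripper_width: 0.34
```

```bash
python3 -m jog '{"delta_pos":[[0,0,0],[0,0,1],[0,0,2],[0,0,3],[0,0,3],[0,0,3],[0,0,3],[0,0,2],[0,0,0],[0,0,0]],"rot":[[0,0,0],[0,0,0],[0,0,0],[0,0,0],[0,0,0],[0,0,0],[0,0,0],[0,0,0],[0,0,0],[0,0,0]],"grip":[0,0,0,0,0,0,0,0,0,0]}'
```

```text
time_s: 20.35
tcp_pos: [0.4791, -0.2573, 0.1217]
ee_rot: [[0.756, -0.655, 0.0], [-0.655, -0.756, -0.0], [0.0, -0.0, -1.0]]
wrist_force: [-0.0, -0.1, -1.0]
gripper_width: 0.337
```

Only about 1 N is carried, which is the outer lid alone, with no side force. I'll continue straight up.

```bash
python3 -m jog '{"delta_pos":[[0,0,2],[0,0,3],[0,0,4],[0,0,4],[0,0,4],[0,0,4],[0,0,4],[0,0,3],[0,0,1],[0,0,0]],"rot":[[0,0,0],[0,0,0],[0,0,0],[0,0,0],[0,0,0],[0,0,0],[0,0,0],[0,0,0],[0,0,0],[0,0,0]],"grip":[0,0,0,0,0,0,0,0,0,0]}'
python3 -m jog '{"delta_pos":[[0,0,2],[0,0,4],[0,0,5],[0,0,5],[0,0,5],[0,0,4],[0,0,2],[0,0,0],[0,0,0],[0,0,0]],"rot":[[0,0,0],[0,0,0],[0,0,0],[0,0,0],[0,0,0],[0,0,0],[0,0,0],[0,0,0],[0,0,0],[0,0,0]],"grip":[0,0,0,0,0,0,0,0,0,0]}'
python3 - <<'E'
from station import r,vision
from h import *
s=r.sense();print(s['tcp_pos'],s['wrist_force'],s['ee_rot'].round(3).tolist())
c=vision.capture('scene');pickle.dump(c,open('c8.pkl','wb'))
cv2.imwrite("pics/c8.png",cv2.resize(c["frame"][130:280,230:400,::-1],None,fx=4,fy=4,interpolation=cv2.INTER_CUBIC))
# numeric check: tin silhouette before/after, and stem rows
a=cv2.cvtColor(pickle.load(open('c7.pkl','rb'))["frame"],cv2.COLOR_RGB2GRAY).astype(int);g=cv2.cvtColor(c["frame"],cv2.COLOR_RGB2GRAY).astype(int)
for v in (214,218,222): print(v,a[v,320:358].tolist(),"\n   ",g[v,320:358].tolist())
x,y=s['tcp_pos'][:2]
print({z:proj(c,[x,y,z]).round(1).tolist() for z in (.07,.074,.1,.127,.137,.147,.172)})
print("column up the axis", [(v,g[v,int(round(proj(c,[x,y,.1])[0]))+1]) for v in range(150,212)])
E
```

```text
time_s: 21.18
tcp_pos: [0.4792, -0.2573, 0.1509]
ee_rot: [[0.756, -0.655, 0.001], [-0.655, -0.756, -0.0], [0.001, -0.0, -1.0]]
wrist_force: [0.6, 0.5, -1.5]
gripper_width: 0.337
time_s: 22.02
tcp_pos: [0.4788, -0.2572, 0.1773]
ee_rot: [[0.756, -0.655, -0.0], [-0.655, -0.756, 0.0], [-0.001, 0.0, -1.0]]
wrist_force: [0.1, -0.2, -1.0]
gripper_width: 0.338
[ 0.4788406  -0.25720788  0.17730644] [ 0.12302717 -0.20648472 -1.03941011] [[0.756, -0.655, -0.0], [-0.655, -0.756, 0.0], [-0.001, 0.0, -1.0]]
214 [198, 198, 199, 199, 195, 150, 151, 152, 151, 150, 121, 124, 128, 129, 129, 130, 131, 134, 135, 135, 136, 134, 133, 134, 136, 134, 133, 133, 130, 130, 127, 124, 122, 126, 180, 198, 199, 200] 
    [197, 197, 198, 199, 195, 150, 152, 153, 154, 155, 155, 156, 157, 156, 153, 150, 149, 150, 147, 144, 141, 137, 134, 136, 136, 133, 133, 133, 131, 130, 128, 125, 122, 126, 179, 198, 198, 199]
218 [200, 201, 200, 200, 187, 148, 153, 155, 157, 157, 155, 154, 154, 156, 150, 131, 132, 133, 132, 134, 136, 135, 134, 136, 134, 133, 132, 131, 131, 129, 127, 124, 121, 148, 202, 202, 203, 202] 
    [201, 200,
[... 1407 characters left out ...]
0, np.int64(130)), (181, np.int64(130)), (182, np.int64(131)), (183, np.int64(130)), (184, np.int64(134)), (185, np.int64(136)), (186, np.int64(135)), (187, np.int64(134)), (188, np.int64(132)), (189, np.int64(114)), (190, np.int64(118)), (191, np.int64(117)), (192, np.int64(118)), (193, np.int64(117)), (194, np.int64(117)), (195, np.int64(117)), (196, np.int64(117)), (197, np.int64(118)), (198, np.int64(117)), (199, np.int64(117)), (200, np.int64(117)), (201, np.int64(116)), (202, np.int64(117)), (203, np.int64(119)), (204, np.int64(131)), (205, np.int64(132)), (206, np.int64(134)), (207, np.int64(189)), (208, np.int64(193)), (209, np.int64(168)), (210, np.int64(140)), (211, np.int64(134))]
```

The tin's silhouette is unchanged. The lid is 73 mm up, about 10 mm of air between skirt and stem top, and the stem is still visible below. Last, a numeric check that the strap and bystanders are unmoved.

Run:
```python
from station import r,vision,finish_job
from h import *
c3=pickle.load(open('c3.pkl','rb'))[1]; a=pickle.load(open('cap1.pkl','rb'))["scene"]; g=pickle.load(open('c8.pkl','rb'))
def m(x,y,b): x0,y0,x1,y1=b; return np.abs(x["frame"][y0:y1,x0:x1].astype(int)-y["frame"][y0:y1,x0:x1]).mean().round(2)
print("strap tab/cross",m(c3,g,(215,325,250,352)),m(c3,g,(222,328,246,350)),m(c3,g,(210,325-100,250,260)))
for n,b in dict(soap=(348,252,380,274),pot=(313,288,347,315),therm=(376,215,394,253),purple=(275,295,342,360),orange=(300,232,336,252)).items(): print(n,m(a,g,b))
W=vision.capture("top"); t3=pickle.load(open('c3.pkl','rb'))[0]
# strap in the top view: cross piece near the predicted centre
for z in (.194,.16): print(proj(W,[.537,.203,z]).round(1))
f=cv2.inRange(W["frame"][190:235,140:220],(0,0,0),(45,45,45)); n,l,st,ce=cv2.connectedComponentsWithStats(f)
print([(st[i].tolist(),(ce[i]+[140,190]).round(1).tolist()) for i in range(1,n) if st[i,4]>25])
k=[i for i in range(1,n) if st[i,4]>25]
s=r.sense();print(s['tcp_pos'],s['gripper_width'],s['wrist_force'])
```

```text
strap tab/cross 1.31 1.4 1.32
soap 3.42
pot 3.46
therm 20.71
purple 4.31
orange 8.79
[166.2 206.3]
[169.6 209. ]
[([26, 8, 7, 17, 73], [169.5, 207.5])]
[ 0.47880356 -0.25722515  0.1772237 ] 0.3407157690827303 [-0.12915696  0.36016078 -0.99076539]
```

Run:
```python
from h import *
from station import r,finish_job
a=pickle.load(open('cap1.pkl','rb'))["scene"]; g=pickle.load(open('c8.pkl','rb'))
def bb(c,b):
    x0,y0,x1,y1=b;h=cv2.cvtColor(c["frame"][y0:y1,x0:x1],cv2.COLOR_RGB2HSV); m=cv2.inRange(h,(0,150,40),(18,255,255)); y,x=np.nonzero(m); return x.min()+x0,x.max()+x0,y.min()+y0,y.max()+y0,len(x)
for b in ((370,222,396,262),(297,222,340,258)): print(bb(a,b),bb(g,b))
```

```text
(np.int64(379), np.int64(388), np.int64(233), np.int64(249), 36) (np.int64(379), np.int64(387), np.int64(233), np.int64(249), 21)
(np.int64(301), np.int64(334), np.int64(231), np.int64(252), 548) (np.int64(300), np.int64(334), np.int64(231), np.int64(252), 582)
```

Both outlines are unmoved (the differences are only shadow), so I'll hand in.

```bash
python3 -c "
from station import finish_job
print(finish_job())"
```

```text
the job is handed in; nothing more can be done
None
```

I finished all three steps and handed the job in at about 22 s of the 64 s allowed. `finish_job` gives no verdict.

- **Strap:** it hangs astride the middle of the bar. The scene image around it hasn't changed since I let go, and its tab is where it should be in the top view.
- **Lids:** I carried both by the stem around the broom handle that ends near the tin, and lowered them onto it. They stopped at the seated height, lid origin 60 mm above the tin's, and pushed back with 11 N. A picture after release showed them level.
- **Outer lid:** I lifted it by the collar, 73 mm straight up with no side force to speak of. It is held level, with its skirt about 10 mm above the stem top by my reckoning. The gripper carries about 1 N, which fits the outer lid alone.
- **Everything else:** the tin's outline was the same before and after the lift. The soap, salve pot, thermometer and both look-alikes showed no movement, but I made no specific check of the pigment jar.

**Checks that failed or disagreed:**
- The viewer refused my last picture because the 12-picture limit was reached. The final state is therefore checked from pixel values, positions and forces only.
- The wrist camera put the tin up to 4 mm from the other two cameras' position. I used theirs, and the lids went in there.
- There was a short side force of about 4 N just as the lids seated. I moved 0.8 mm to relieve it before pressing down and releasing.

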